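# Null the photometer's needle at its recessed trimmer screw

## Task

Take the square-handled, flat-bladed plastic tuning tool out of the stand, feel its blade lightly into the slot of the trimmer screw down in the round bore on top of the photometer, and turn the screw clockwise until the needle rests on the broad centre mark of the scale. Then draw the tool out and stand it back in the free hole of the stand, fully down. Press only lightly on the instrument (never more than about 15 N) and leave the other tool and the glassware where they are.

Things in the scene. Friction and masses are not known exactly. Their poses are not given: they have to be found in the camera images.
- tool: Tuning tool, loose, about 40 g, upright in one of the stand's holes. Origin: middle of the blade's tip (lowest end), z up to the handle. White blade 12 mm wide along x, 2.2 thick along y, z 0 to 9 mm; round shank, 12.4 mm diameter, to z = 50; black flange, 24 diameter, z 50 to 54 (rests on the stand's top); black square handle 16 x 16 mm, faces along x and y, z 54 to 114.
- pin_tool: Bystander: the other tool in the stand, with a short round black handle up to 20 mm thick (50 to 90 mm above its lower end) over a black 24 mm flange and a plain round shank 12.4 mm thick. Origin at its lower end, z up. Not to be moved.
- stand: White plastic tool stand, fixed, 130 (x) x 50 (y) x 54 mm high; origin at the centre of its underside on the table. Two upright round through holes, 15.5 mm in diameter with chamfered mouths, on its x axis 40 mm either side of the middle; one holds the tuning tool, the other the pin tool.
- hole_near (a point): Centre of the mouth of the stand hole at x = -40 mm in the stand's frame, on the stand's top (54 mm above the table).
- hole_far (a point): Centre of the mouth of the stand hole at x = +40 mm in the stand's frame, on the stand's top (54 mm above the table).
- meter: White bench photometer, fixed, 200 (x) x 240 (y) x 70 mm high; origin at the centre of its underside, z up. On its flat top: the trimmer bore at (-55, -70) mm, a framed null meter 108 x 128 mm centred at (-5, 45) mm, 12 mm high, and a low sample hatch at (50, -70) mm, 6 mm high.
- bore (a point): Centre of the mouth of the upright trimmer bore in the photometer's top, 70 mm above the table, axes as the photometer's; 20 mm in diameter, chamfered by 2 mm. Coaxial in it sits a brass screw 18 mm across, face 7 to 19 mm below the mouth (varies, not measured). Its slot crosses the whole face, 4.2 mm wide, 4 mm deep. Blade and slot have about 0.17 rad of play either way.
- screw_axis (a point): Point on the bore's axis at the level of its mouth (same point as point bore), given for the screw's feel: it is sprung and gives way downwards up to 8 mm, with 1.8 N at first and 6.6 N at the end, where it is rigid. Turning takes about 0.025 N m, more than a blade rubbing lightly on its face gives; it stays where it is left.
- needle (a joint): Needle of the null meter, 58 mm long. 0: along the photometer's +x, on the broad centre mark (6 mm wide bar). Positive: counter-clockwise from above. It follows the screw one to one: turning the screw clockwise from above makes it fall. Starts at 0.35 to 0.9, stops at +-1.15. The slot at the start lies within 0.5 rad of parallel to the needle (not measured) and turns with it.
- flask: Bystander: amber glass flask, 74 mm across, 125 mm tall, origin under its centre. Not to be moved.
- beaker: Bystander: glass beaker, 70 mm across, 85 mm tall, origin under its centre. Not to be moved.
- reagent: Bystander: amber jar with black cap, 48 mm across, 85 mm tall, origin under its centre. Not to be moved.
Mind the look-alikes: they are no part of the job. What is shaped like the tool but blue or red is not meant.

How it is judged:
By the outcome, as a careful person would: the job done as asked, in the order asked, and still so for the second after the job is handed in, with the robot touching nothing.
It also fails if it takes over 64 s, if anything falls off the work surface, if the arm or the gripper's body presses on something with over 40 N, if the wrist force passes 120 N, or if a joint passes its speed limit or range.

## Robot

A 6-joint arm with a two-finger parallel gripper is mounted at the origin on the work surface. World frame = base frame: x ahead of the robot, y to its left, z up, the work surface at z = 0. Lengths are in m, angles in rad, forces in N, time in s.
With the tool pointing down it reaches from about 0.375 to 0.9 m from the base axis. Payload 3.1 kg.
Tool frame: the origin (TCP) lies where the fingers leave the gripper's body, on its centre line; the fingertips stand 70 mm ahead of it and the grasp point (between the pads) lies 51 mm ahead of it (robot.tip_reach is the distance from the TCP to the fingertips, in m); z points along the fingers, y is the line along which they close (so a half turn about z gives the same grasp; the last joint's range is limited). The gripper opens to 87 mm and grips with 3 to 60 N. Pads are 19 mm wide; open, the fingers measure 117 mm over their backs; the gripper's body (75 mm by 190 mm) begins 51 mm behind the grasp point.
Start: joints at [0.993, 0.527, 1.433, -0, 1.181, -0.178], TCP at [0.243, 0.576, 0.292] pointing down, gripper open.
Joint ranges: [-3.08, 3.08], [-0.75, 2.2], [0.22, 2.44], [-1.43, 4.57], [0, 2.65], [-2.85, 2.85]. Speed limits (rad/s): [2.79, 2.79, 3.14, 3.14, 3.14, 3.14].

## Interface

Orientations are given as a unit quaternion [x, y, z, w].
In Python, from rig import robot gives the robot as it stands.
- The arm moves only by the tool carry_out, never from a script. Its argument "rows" is a list that holds one entry, the list of rows, each a list of 6 numbers: the shift along the tool's x, y, z in mm, then the turn, a rotation vector about the tool's x, y, z in units of 8 degrees (1.0 is 8 degrees). A call has 1 to 20 rows; each row is the pose to reach, as a shift and turn from the pose commanded when the call began, along the tool's axes at that moment; what a row does not reach only later rows make up. A row lasts 1/10 s, in which the tool goes at most 50 mm and 8.59 degrees, less where a joint would pass 70% of its speed; a pose out of reach is approached as far as the arm can. A call with a gripper value outside its range is refused whole. "fingers" is the opening, from 0 (shut) to 1 (fully open), set as the call begins (left out, the last holds). The fingers move at their own pace and stop on an object; "grip_force" is the grip in N (left out, the last holds). Time passes only in rows, so rows that repeat a pose let the fingers close. It gives the time, the measured TCP pose, the force and the opening at its end, in the units of the state.
- robot.get_obs(): the state, without advancing time (a new reading comes with each control period).
- robot.camera(name): name is "side" or "top" or "wrist"; returns a dict with "color" (420x560x3 uint8, red, green, blue), "depth" (420x560 float32, m along the optical axis (not along the pixel's ray), 0 where there is no reading), "K" (3x3 intrinsics, pixels), "camera_from_world" (4x4, takes a point from world to camera coordinates). Camera axes: x right, y down, z forward; pixel columns grow to the right and rows downward; lengths in m; the calibration is good to about 2 mm. A picture is of the moment at which its call begins.
- robot.hand_in(): hands the job in, once; it reports no verdict.
The state is a dict: "time": time; "q": joint angles; "joint_velocities": joint speeds; "joint_torque": joint torques, N m; "position": TCP position; "tool_rot": TCP orientation; "ft_force": force on the tool from outside, world axes, zero at the start; "moment": the same for the moment, N m; "grip_width": finger opening in m.
Only numpy, scipy, OpenCV 4.12 (cv2) and the standard library are available. Lean on these libraries where they do the work, as an engineer would, in place of code of your own. Each camera call takes 0.05 s, during which the arm holds its last target. There are 200 camera calls.

## Working session

There is one attempt and no reset: what is moved stays moved. The work goes in short steps, Python scripts to look and compute and a tool call to move; the robot and the scene stay as the last step left them, time stands still between calls to the robot, and variables do not carry over. Pictures are saved under pics/ and viewed, on a budget of 10 in all, crops included, one or two more only if the job needs it, and the job is handed in when it is done.

Besides the shell and the picture viewer there is one more tool, called after "Request:" as name(argument=value, ...) on one line, values as JSON. carry_out: Moves the arm, as the interface text tells. Its arguments: {"type":"object","properties":{"rows":{"type":"array"},"fingers":{"type":"number"},"grip_force":{"type":"number"}},"required":["rows"]}

```bash
mkdir -p pics; ls; cat > h.py <<'E'
import numpy as np, cv2
from rig import robot
from scipy.spatial.transform import Rotation as R
def ray(c,uv,z):
    K,T=c["K"],c["camera_from_world"]; Ti=np.linalg.inv(T)
    uv=np.atleast_2d(uv).astype(float)
    d=np.c_[uv,np.ones(len(uv))]@np.linalg.inv(K).T@Ti[:3,:3].T; o=Ti[:3,3]
    return o+d*((z-o[2])/d[:,2])[:,None]
def cloud(c):
    v,u=np.mgrid[:420,:560]; z=c["depth"]
    p=np.stack([u*z,v*z,z],-1)@np.linalg.inv(c["K"]).T
    Ti=np.linalg.inv(c["camera_from_world"]); return p@Ti[:3,:3].T+Ti[:3,3]
def proj(c,p):
    p=np.atleast_2d(p); q=(p@c["camera_from_world"][:3,:3].T+c["camera_from_world"][:3,3])@c["K"].T
    return q[:,:2]/q[:,2:]
def save(c,n): cv2.imwrite(f"pics/{n}.png",c["color"][:,:,::-1])
def goal(p,rot):
    "shift mm / turn in 8deg units from now to world pose p (m), rotation rot"
    o=robot.get_obs(); A=R.from_quat(o["tool_rot"])
    return np.round(A.inv().apply(np.array(p)-o["position"])*1e3,1), np.round(np.degrees((A.inv()*rot).as_rotvec())/8,2)
E
python3 - <<'E'
from h import *
import pickle
for n in ("top","side"):
    c=robot.camera(n); save(c,n+"0"); pickle.dump(c,open(n+"0.pkl","wb"))
    print(n,c["K"][0,0],np.linalg.inv(c["camera_from_world"])[:3].round(3).tolist(), (c["depth"]>0).mean())
o=robot.get_obs();print({k:np.round(v,3).tolist() for k,v in o.items()})
E
```

```text
pics
top 479.93988020015877 [[-0.009, -0.982, 0.188, 0.435], [-1.0, 0.008, -0.003, 0.061], [0.001, -0.188, -0.982, 1.062]] 0.9959736394557823
side 480.36867583514726 [[-0.964, -0.149, 0.222, 0.406], [-0.267, 0.498, -0.825, 0.78], [0.013, -0.854, -0.52, 0.523]] 0.9961437074829932
{'time': 0.1, 'q': [0.992, 0.528, 1.434, -0.0, 1.181, -0.178], 'joint_velocities': [0.0, -0.003, -0.004, 0.0, 0.001, 0.001], 'joint_torque': [0.0, -44.099, -17.715, 0.064, 0.053, -0.0], 'position': [0.243, 0.575, 0.291], 'tool_rot': [0.199, 0.98, -0.001, -0.0], 'ft_force': [0.052, -0.419, 0.153], 'moment': [0.013, -0.055, -0.022], 'grip_width': 0.087}
```

View pics/top0.png

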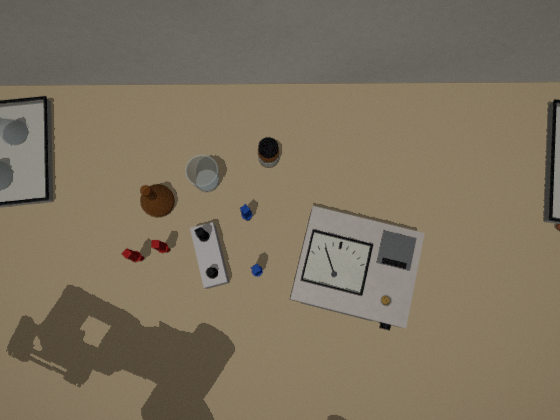

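View pics/side0.png

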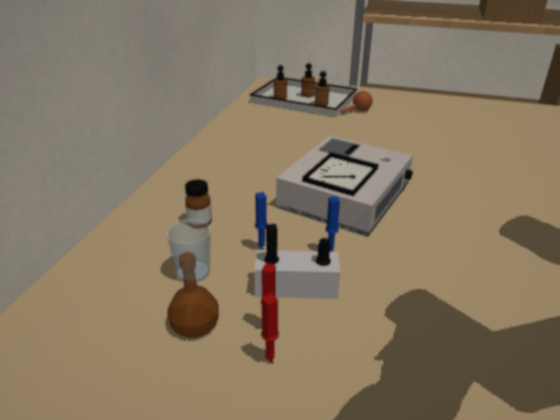

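The top view shows the stand at (209,255), with the tall square handle at (202,234) and the short pin tool at (212,272). The meter is at (357,265), with the bore at (385,300) and the needle running from its pivot (333,273) to (325,246). The side view confirms that the tall black handle is on the far side, towards the beaker.

```bash
python3 - <<'E'
from h import *
import pickle
c=pickle.load(open("top0.pkl","rb")); P=cloud(c); rgb=c["color"].astype(int); hsv=cv2.cvtColor(c["color"],cv2.COLOR_RGB2HSV)
def rect(mask,z,n):
    k,_=cv2.findContours(mask.astype(np.uint8),cv2.RETR_EXTERNAL,cv2.CHAIN_APPROX_NONE); k=max(k,key=cv2.contourArea)
    w=ray(c,k[:,0],z)[:,:2]*1000; r=cv2.minAreaRect(w.astype(np.float32)); print(n,np.round(r[0],1),np.round(r[1],1),round(r[2],1)); print(cv2.boxPoints(r).round(0).tolist())
Z=P[...,2]; v,u=np.mgrid[:420,:560]
win=lambda a,b,e,f:(u>=a)&(u<b)&(v>=e)&(v<f)
m=win(183,235,215,295)&(Z>.042)&((hsv[...,1]<60)|(hsv[...,2]<60)); rect(m,.054,"stand")
m=win(280,435,195,335)&(Z>.06); rect(m,.07,"meter")
for n,w in (("tall",win(185,215,222,245)),("short",win(202,222,260,285))):
    for lo,hi in((.062,.2),(.085,.2),(.108,.2)):
        q=P[w&(Z>lo)&(Z<hi)]; 
        if len(q): print(n,lo,len(q),q.mean(0).round(4),q.min(0).round(3),q.max(0).round(3))
# brass screw
b=win(372,398,290,310)&(hsv[...,1]>90); print("brass",b.sum(),u[b].mean(),v[b].mean(),ray(c,[u[b].mean(),v[b].mean()],.07), Z[b].min(),Z[b].max())
t=ray(c,[[333,273],[325,246],[340,245]],.08); print("needle",t.round(3))
for n,w in (("blue1",win(238,254,203,222)),("blue2",win(250,265,262,278)),("beaker",win(185,222,152,195)),("red",win(120,172,235,265)),("flask",win(135,178,180,220))):
    q=P[w&(Z>.03)]; print(n,q.min(0).round(3),q.max(0).round(3))
E
```

```text
stand [540.  206.4] [132.9  53.2] 14.2
[[469.0, 216.0], [482.0, 164.0], [611.0, 197.0], [598.0, 249.0]]
meter [ 514.6 -103.8] [240.  201.7] 75.5
[[387.0, -195.0], [582.0, -245.0], [642.0, -13.0], [447.0, 38.0]]
tall 0.062 110 [0.5775 0.216  0.1063] [0.569 0.208 0.062] [0.589 0.228 0.122]
tall 0.085 92 [0.5781 0.2164 0.1126] [0.57  0.208 0.086] [0.589 0.228 0.122]
tall 0.108 71 [0.579  0.2174 0.1175] [0.57  0.208 0.11 ] [0.589 0.228 0.122]
short 0.062 79 [0.5014 0.1968 0.0902] [0.491 0.189 0.062] [0.51  0.206 0.098]
short 0.085 68 [0.5014 0.1976 0.0926] [0.494 0.19  0.087] [0.51  0.206 0.098]
brass 59 385.08474576271186 299.77966101694915 [[ 0.443528   -0.15650219  0.07      ]] 0.05390184466659176 0.06612496172305282
needle [[ 0.498 -0.051  0.08 ]
 [ 0.553 -0.036  0.08 ]
 [ 0.555 -0.067  0.08 ]]
blue1 [0.435 0.061 0.05 ] [0.636 0.139 1.062]
blue2 [0.495 0.094 0.05 ] [0.516 0.117 0.118]
beaker [0.435 0.061 0.03 ] [0.75  0.256 1.062]
red [0.435 0.061 0.034] [0.568 0.372 1.062]
flask [0.435 0.061 0.03 ] [0.7   0.363 1.062]
```

```bash
python3 - <<'E'
from h import *
A=R.from_quat(robot.get_obs()["tool_rot"])
print(goal([.444,-.157,.25],A), goal([.578,.217,.25],A))
c=robot.camera("wrist"); T=c["camera_from_world"]; Ti=np.linalg.inv(T)
o=robot.get_obs(); print("cam in tool",A.inv().apply(Ti[:3,3]-o["position"]).round(3), "optical axis",A.inv().apply(Ti[:3,2]).round(3),c["K"][0,0])
E
```

```text
(array([-470.2, -596.2,   42.4]), array([0., 0., 0.])) (array([-448.1, -199.5,   41.6]), array([0., 0., 0.]))
cam in tool [ 0.07   0.    -0.093] optical axis [-0.259 -0.001  0.966] 321.6634765748826
```

Request:
carry_out(rows=[[[-520,-596,40,0,0,0],[-520,-596,40,0,0,0],[-520,-596,40,0,0,0],[-520,-596,40,0,0,0],[-520,-596,40,0,0,0],[-520,-596,40,0,0,0],[-520,-596,40,0,0,0],[-520,-596,40,0,0,0],[-520,-596,40,0,0,0],[-520,-596,40,0,0,0],[-520,-596,40,0,0,0],[-520,-596,40,0,0,0],[-520,-596,40,0,0,0],[-520,-596,40,0,0,0],[-520,-596,80,0,0,0],[-520,-596,120,0,0,0],[-520,-596,120,0,0,0],[-520,-596,120,0,0,0],[-520,-596,120,0,0,0],[-520,-596,120,0,0,0]]])

```text
time: 2.15
position: [0.4902, -0.1747, 0.1734]
tool_rot: [0.198, 0.98, -0.0, 0.0]
ft_force: [0.2, -0.4, -0.3]
grip_width: 0.0873
```

```bash
python3 - <<'E'
from h import *
import pickle
c=robot.camera("wrist"); pickle.dump(c,open("bore.pkl","wb")); print(robot.get_obs()["position"],proj(c,[.444,-.157,.07]))
cv2.imwrite("pics/bore.png",cv2.resize(c["color"][:,:,::-1],None,fx=1.4,fy=1.4))
E
```

```text
[ 0.49036189 -0.17462737  0.17365376] [[284.45741893 158.66656273]]
```

View pics/bore.png

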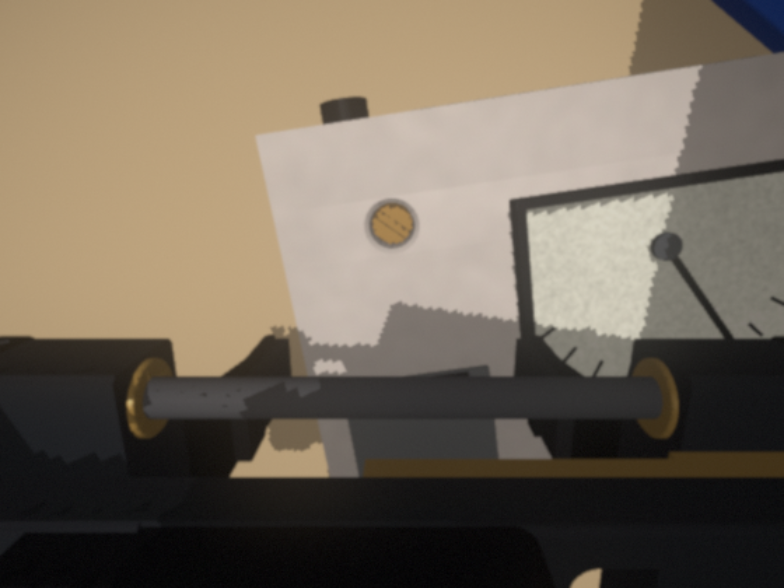

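The bore is at (391,222) in the enlarged picture, with the slot crossing the brass face downwards to the right. The needle runs from its pivot at (666,246) towards (728,335).

```bash
python3 - <<'E'
from h import *
import pickle
c=pickle.load(open("bore.pkl","rb")); P=cloud(c)
im=c["color"][138:180,258:300,::-1]
hsv=cv2.cvtColor(c["color"],cv2.COLOR_RGB2HSV); v,u=np.mgrid[:420,:560]
b=(abs(u-279)<22)&(abs(v-158)<22)&(hsv[...,1]>100)
print("brass",b.sum(),u[b].mean(),v[b].mean(),u[b].min(),u[b].max(),v[b].min(),v[b].max())
ctr=[u[b].mean(),v[b].mean()]; print(np.percentile(P[b][:,2],[5,25,50,75,95]).round(4), "xy at z", ray(c,ctr,.058).round(4))
mm=(abs(u-279)<35)&(abs(v-158)<35)&(hsv[...,1]<60); print("top z",np.median(P[mm][:,2]), )
n=ray(c,np.array([[666,246],[728,335]])/1.4,.08); d=n[1]-n[0]; a=np.degrees(np.arctan2(d[1],d[0]));print("needle world deg",a,"pivot",n[0].round(4),"rel meter",a+14.5)
d=ray(c,np.array([[0,0],[30,0],[0,30]])+[279,158],.058); print("px dirs",d.round(4))
cv2.imwrite("pics/borez.png",cv2.resize(im,None,fx=14,fy=14,interpolation=cv2.INTER_CUBIC))
E
```

```text
brass 591 279.7834179357022 159.4382402707276 266 293 146 173
[0.0573 0.0586 0.0616 0.0623 0.0631] xy at z [[ 0.4444 -0.1606  0.058 ]]
top z 0.07055591598980916
needle world deg 17.24714376772971 pivot [ 0.4955 -0.0577  0.08  ] rel meter 31.74714376772971
px dirs [[ 0.4434 -0.1607  0.058 ]
 [ 0.4509 -0.1429  0.058 ]
 [ 0.4614 -0.1684  0.058 ]]
```

View pics/borez.png

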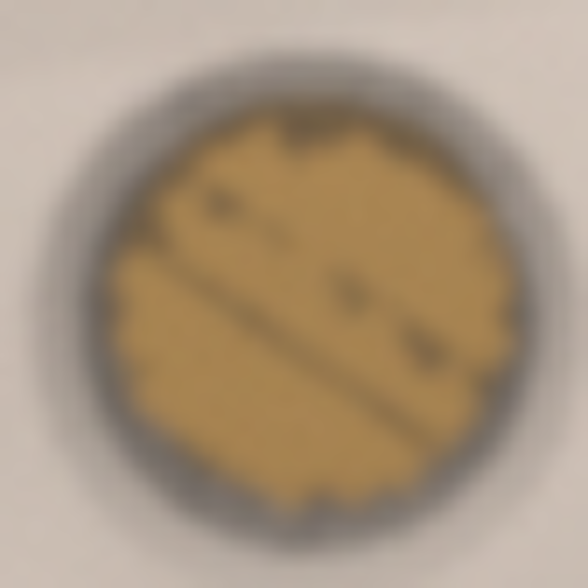

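The slot runs from (150,240) to (435,445) in the crop, which is about 31° in the world. The needle is at about 31° in the meter's frame. The screw face is at z≈0.062. Next I look at the tool from close by.

Request:
carry_out(rows=[[[0,0,-50,0,0,0],[20,50,-70,0,0,0],[20,395,-70,0,0,0],[20,395,-70,0,0,0],[20,395,-70,0,0,0],[20,395,-70,0,0,0],[20,395,-70,0,0,0],[20,395,-70,0,0,0],[20,395,-70,0,0,0],[20,395,-70,0,0,0],[20,395,-70,0,0,0],[20,395,-70,0,0,0],[20,395,-70,0,0,0]]])

```text
time: 3.5
position: [0.6248, 0.1947, 0.2427]
tool_rot: [0.199, 0.98, -0.0, -0.0]
ft_force: [0.4, -0.2, 0.3]
grip_width: 0.087
```

```bash
python3 - <<'E'
from h import *
import pickle
c=robot.camera("wrist"); pickle.dump(c,open("stand.pkl","wb")); print(robot.get_obs()["position"])
p=proj(c,[.578,.217,.118])[0]; print(p); x,y=int(p[0]),int(p[1])
x0,y0=max(x-60,0),max(y-60,0); print(x0,y0)
im=c["color"][y0:y0+120,x0:x0+120,::-1]
cv2.imwrite("pics/stand.png",cv2.resize(cv2.convertScaleAbs(im,alpha=2.2,beta=15),None,fx=5,fy=5,interpolation=cv2.INTER_CUBIC))
P=cloud(c); Z=P[...,2]; m=(Z>.108)&(Z<.13)&(np.hypot(P[...,0]-.578,P[...,1]-.217)<.03)
k,_=cv2.findContours(m.astype(np.uint8),cv2.RETR_EXTERNAL,cv2.CHAIN_APPROX_NONE); k=max(k,key=cv2.contourArea)
r=cv2.minAreaRect((ray(c,k[:,0],.118)[:,:2]*1e3).astype(np.float32)); print(r,Z[m].mean())
E
```

```text
[0.62505153 0.19453794 0.2426663 ]
[290.71373721 151.81359826]
230 91
((580.636962890625, 215.91351318359375), (16.10700798034668, 16.15866470336914), 26.030622482299805) 0.11836420360851277
```

View pics/stand.png

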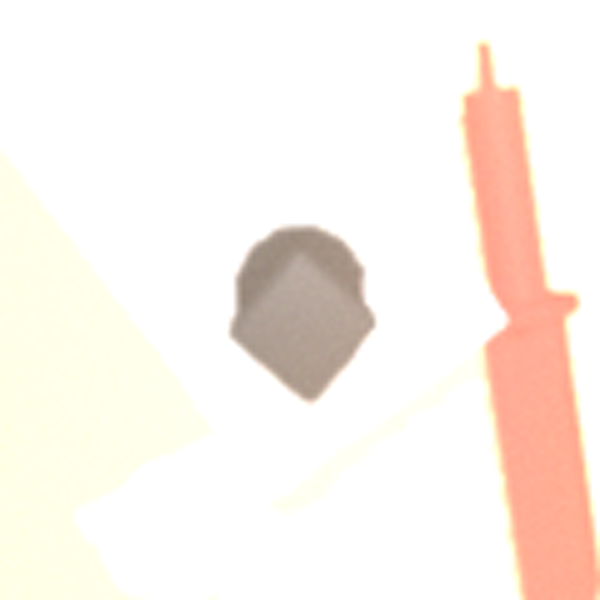

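The handle top is a diamond in the crop, with corners near (230,330), (310,400), (375,322) and (302,250). It measures 16.1 mm square at z 0.118, centred at (580.6, 215.9) mm with yaw 26°. I'll grasp at yaw 26°.

Request:
carry_out(rows=[[[49,2.4,0,0,0,1],[49,2.4,0,0,0,2],[49,2.4,0,0,0,3],[49,2.4,0,0,0,4],[49,2.4,0,0,0,5.12],[49,2.4,0,0,0,5.12],[49,2.4,20,0,0,5.12],[49,2.4,40,0,0,5.12],[49,2.4,60,0,0,5.12],[49,2.4,80,0,0,5.12],[49,2.4,100,0,0,5.12],[49,2.4,100,0,0,5.12],[49,2.4,100,0,0,5.12]]], fingers=0.5)

```text
time: 4.85
position: [0.5814, 0.2166, 0.1423]
tool_rot: [0.529, 0.849, -0.0, -0.0]
ft_force: [-0.8, -0.8, 0.6]
grip_width: 0.0436
```

Request:
carry_out(rows=[[[0,0,0,0,0,0],[0,0,0,0,0,0],[0,0,0,0,0,0],[0,0,0,0,0,0],[0,0,0,0,0,0],[0,0,0,0,0,0],[0,0,0,0,0,0],[0,0,0,0,0,0]]], fingers=0, grip_force=25)

```text
time: 5.65
position: [0.5813, 0.2172, 0.1427]
tool_rot: [0.529, 0.849, -0.0, 0.0]
ft_force: [-1.0, -0.5, 4.6]
grip_width: 0.0156
```

Request:
carry_out(rows=[[[0,0,-15,0,0,0],[0,0,-35,0,0,0],[0,0,-60,0,0,0],[0,0,-95,0,0,0],[0,0,-130,0,0,0],[0,0,-130,0,0,0],[0,0,-130,0,0,0],[0,0,-130,0,0,0]]])

```text
time: 6.45
position: [0.5805, 0.2171, 0.2712]
tool_rot: [0.529, 0.849, -0.001, -0.001]
ft_force: [-0.4, 0.2, -0.8]
grip_width: 0.016
```

```bash
python3 - <<'E'
from h import *
c=robot.camera("side"); o=robot.get_obs(); p=o["position"]; print(p,o["grip_width"],o["ft_force"])
x,y=proj(c,p-[0,0,.139])[0].astype(int); print("expected tip px",x,y)
cv2.imwrite("pics/blade.png",cv2.resize(c["color"][y-70:y+20,x-45:x+45,::-1],None,fx=6,fy=6,interpolation=cv2.INTER_CUBIC))
E
```

```text
[0.5803993  0.217059   0.27073928] 0.016119095240444095 [-0.35837578  0.73884803 -1.18773688]
expected tip px 269 218
```

View pics/blade.png

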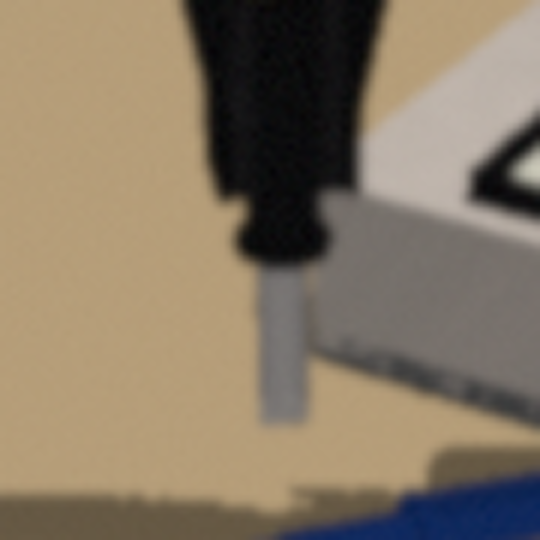

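The shank stays full width right down to the tip at (285,425), so the broad blade face is towards the camera. That puts the blade along tool y, at about 26° in the world. I'm carrying it above the bore and setting the yaw to 31°.

Request:
carry_out(rows=[[[0,0,-30,0,0,0],[-278,-287,-30,0,0,-0.3],[-278,-287,-30,0,0,-0.62],[-278,-287,-30,0,0,-0.62],[-278,-287,-30,0,0,-0.62],[-278,-287,-30,0,0,-0.62],[-278,-287,-30,0,0,-0.62],[-278,-287,-30,0,0,-0.62],[-278,-287,-30,0,0,-0.62],[-278,-287,-30,0,0,-0.62],[-278,-287,-30,0,0,-0.62],[-278,-287,-30,0,0,-0.62],[-278,-287,0,0,0,-0.62],[-278,-287,30,0,0,-0.62],[-278,-287,46,0,0,-0.62],[-278,-287,46,0,0,-0.62],[-278,-287,46,0,0,-0.62],[-278,-287,46,0,0,-0.62]]])

```text
time: 8.3
position: [0.447, -0.1583, 0.2271]
tool_rot: [0.491, 0.871, -0.0, 0.001]
ft_force: [0.0, -0.5, 1.0]
grip_width: 0.0157
```

```bash
python3 - <<'E'
from h import *
import pickle
c=robot.camera("wrist"); pickle.dump(c,open("hov.pkl","wb")); o=robot.get_obs(); p=o["position"]; print(p,o["ft_force"])
a,b=proj(c,[p-[0,0,.1385],[.4451,-.1593,.07]]); print("tip px",a,"bore px",b)
x,y=((a+b)/2).astype(int); x0,y0=max(x-60,0),max(y-50,0); print(x0,y0)
cv2.imwrite("pics/hov.png",cv2.resize(c["color"][y0:y0+100,x0:x0+120,::-1],None,fx=6,fy=6,interpolation=cv2.INTER_CUBIC))
E
```

```text
[ 0.44699032 -0.1585328   0.22727148] [-0.50431687  0.22759789  0.23452086]
tip px [286.35362001 220.20420408] bore px [283.90397996 213.05161975]
225 166
```

View pics/hov.png

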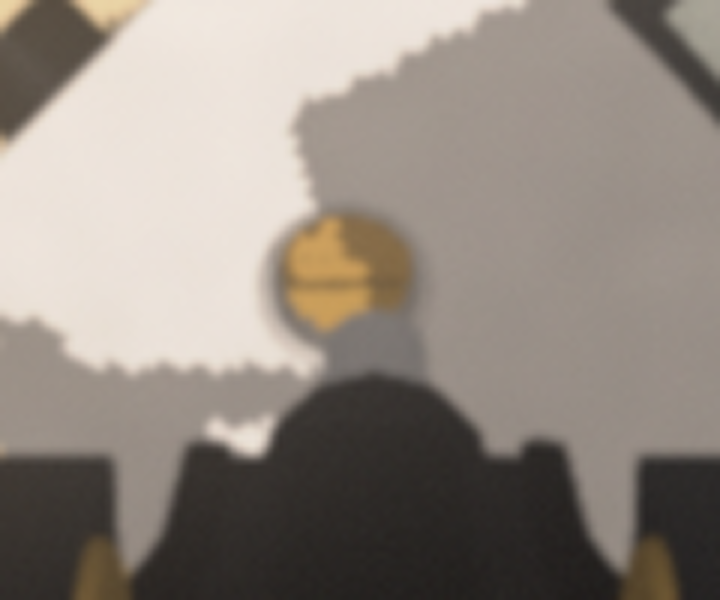

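In the crop the slot is level (y≈283), parallel to the blade, and the screw is centred at about (346,272). The tool's lower end is at x 330–425 with its front edge at y≈312. I'll compute the correction between tip and screw.

```bash
python3 - <<'E'
from h import *
import pickle
c=pickle.load(open("hov.pkl","rb")); o=robot.get_obs(); p=o["position"]; A=R.from_quat(o["tool_rot"])
pt=lambda x,y,z: proj(c,p+A.apply(np.array([x,y,138.5-z])/1e3))[0].round(1)
crop=lambda uv:((uv-[225,166])*6).round(0)
for q in ((1.1,6,0),(1.1,-6,0),(6.2,0,9),(0,6.2,9),(0,-6.2,9),(12,0,50)): print(q,crop(pt(*q)))
# slot/screw
for z in(.062,.07):
  w=ray(c,[[225+346/6,166+272/6],[225+350/6,166+283/6]],z); print(z,w.round(4).tolist(), (A.inv().apply(w-p)*1e3).round(1).tolist())
hsv=cv2.cvtColor(c["color"],cv2.COLOR_RGB2HSV); P=cloud(c)
b=hsv[190:225,265:300,1]>95; print("z brass",np.percentile(P[190:225,265:300][b][:,2],[10,50,90]).round(4))
l=ray(c,np.array([[290,283],[405,283]])/6+[225,166],.062); d=l[1]-l[0]; print("slot deg",np.degrees(np.arctan2(d[1],d[0])),"blade",2*np.degrees(np.arctan2(o['tool_rot'][1],o['tool_rot'][0]))-90)
E
```

```text
(1.1, 6, 0) [417. 319.]
(1.1, -6, 0) [322. 319.]
(6.2, 0, 9) [369. 300.]
(0, 6.2, 9) [421. 349.]
(0, -6.2, 9) [318. 349.]
(12, 0, 50) [368. 358.]
0.062 [[0.4445, -0.1605, 0.062], [0.4458, -0.1616, 0.062]] [[-0.1, -3.3, 165.3], [-1.7, -2.8, 165.3]]
0.07 [[0.4435, -0.1586, 0.07], [0.4448, -0.1596, 0.07]] [[2.1, -3.2, 157.3], [0.6, -2.6, 157.3]]
z brass [0.0579 0.0616 0.0628]
slot deg 31.126217642438256 blade 31.16358174464544
```

Request:
carry_out(rows=[[[1.6,-4,0,0,0,0],[1.6,-4,0,0,0,0],[1.6,-4,8,0,0,0],[1.6,-4,14,0,0,0],[1.6,-4,18,0,0,0],[1.6,-4,21,0,0,0],[1.6,-4,23,0,0,0],[1.6,-4,25,0,0,0],[1.6,-4,25,0,0,0],[1.6,-4,25,0,0,0]]])

```text
time: 9.35
position: [0.442, -0.1595, 0.2013]
tool_rot: [0.492, 0.871, -0.0, 0.0]
ft_force: [0.1, -0.1, -0.6]
grip_width: 0.016
```

Request:
carry_out(rows=[[[0,0,1,0,0,0],[0,0,2,0,0,0],[0,0,2,0,0,0],[0,0,2,0,0,0]]])

```text
time: 9.75
position: [0.4419, -0.1595, 0.1993]
tool_rot: [0.492, 0.871, -0.0, 0.0]
ft_force: [-0.8, 0.3, -0.1]
grip_width: 0.0158
```

Request:
carry_out(rows=[[[0,0,1,0,0,0],[0,0,2,0,0,0],[0,0,2,0,0,0],[0,0,2,0,0,0]]])

```text
time: 10.15
position: [0.4419, -0.1595, 0.1972]
tool_rot: [0.492, 0.871, -0.0, 0.0]
ft_force: [-0.2, -0.6, -0.8]
grip_width: 0.0159
```

Request:
carry_out(rows=[[[0,0,1,0,0,0],[0,0,1,0,0,0],[0,0,1,0,0,0],[0,0,1,0,0,0]]])

```text
time: 10.55
position: [0.4419, -0.1595, 0.1962]
tool_rot: [0.492, 0.871, -0.0, 0.0]
ft_force: [1.2, -0.8, -0.6]
grip_width: 0.0159
```

Request:
carry_out(rows=[[[0,0,1,0,0,0],[0,0,1,0,0,0],[0,0,1,0,0,0],[0,0,1,0,0,0]]])

```text
time: 10.95
position: [0.442, -0.1595, 0.1954]
tool_rot: [0.492, 0.871, -0.0, 0.0]
ft_force: [0.2, -1.1, 1.9]
grip_width: 0.0157
```

Request:
carry_out(rows=[[[0,0,1,0,0,0],[0,0,1,0,0,0],[0,0,1,0,0,0],[0,0,1,0,0,0]]])

```text
time: 11.35
position: [0.442, -0.1595, 0.1943]
tool_rot: [0.492, 0.871, -0.0, 0.0]
ft_force: [0.1, -0.6, 2.2]
grip_width: 0.0158
```

```bash
python3 - <<'E'
from h import *
import pickle
c=robot.camera("wrist"); o=robot.get_obs(); print(o["position"],np.round(o["ft_force"],2),np.round(o["moment"],3))
P=cloud(c); hsv=cv2.cvtColor(c["color"],cv2.COLOR_RGB2HSV)
b=hsv[180:250,250:315,1]>95; print("z brass",b.sum(),np.percentile(P[180:250,250:315][b][:,2],[10,50,90]).round(4))
cv2.imwrite("pics/in.png",cv2.resize(c["color"][150:250,225:345,::-1],None,fx=6,fy=6,interpolation=cv2.INTER_CUBIC))
E
```

```text
[ 0.44197141 -0.15949393  0.19429104] [ 0.51 -0.9   2.43] [-0.1   -0.04  -0.005]
z brass 72 [0.0566 0.0601 0.0609]
```

View pics/in.png

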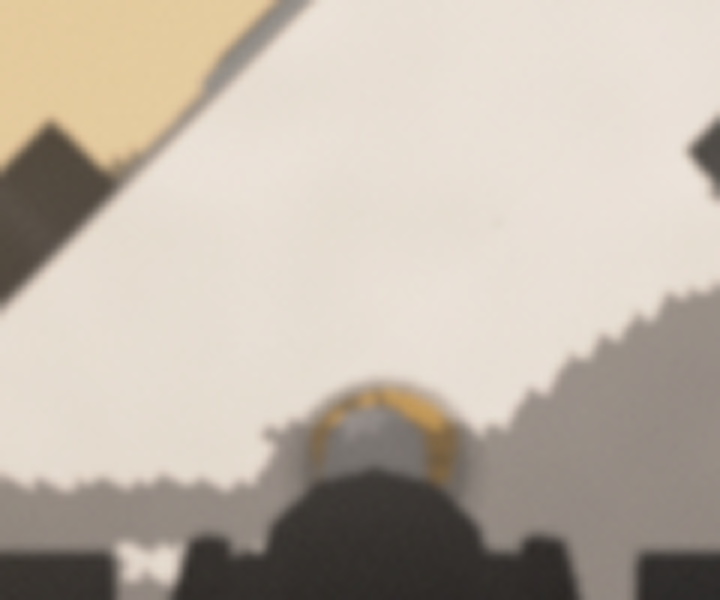

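The tip is at 0.0558 and the brass face at about 0.060 with a 2.4 N push, so the blade sits in the slot. The crop shows the shank inside the bore ring, with the bore spanning x 315–455. Now I turn clockwise, which is positive about tool z.

Request:
carry_out(rows=[[[0,0,1,0,0,0],[0,0,1,0,0,0.3],[0,0.1,1,0,0,0.6],[0,0.2,1,0,0,0.9],[0,0.2,1,0,0,1.2],[0,0.3,1,0,0,1.5],[0,0.3,1,0,0,1.8],[0,0.4,1,0,0,2.1],[-0.1,0.4,1,0,0,2.4],[-0.1,0.5,1,0,0,2.7],[-0.1,0.5,1,0,0,3],[-0.2,0.6,1,0,0,3.3],[-0.2,0.6,1,0,0,3.6],[-0.2,0.6,1,0,0,3.6],[-0.2,0.6,1,0,0,3.6]]])

```text
time: 12.9
position: [0.4425, -0.1597, 0.1933]
tool_rot: [0.692, 0.722, -0.0, 0.0]
ft_force: [-0.5, -2.8, 2.7]
grip_width: 0.0159
```

```bash
cat > needle.py <<'E'
from h import *
import sys
o=robot.get_obs(); print(o["position"].round(4) if hasattr(o["position"],"round") else o["position"],np.round(o["ft_force"],2),np.round(o["moment"],3))
c=robot.camera("top"); th=np.radians(-14.5); M=np.array([[np.cos(th),-np.sin(th)],[np.sin(th),np.cos(th)]])
ctr=np.array([.5146,-.1038])
# rectify null meter: 110x130 mm at 5 px/mm, x right, y up
x0,x1,y0,y1=-60,50,-20,110; S=5
cor=np.array([[x0,y1],[x1,y1],[x1,y0],[x0,y0]])/1e3
w=np.c_[cor@M.T+ctr,np.full(4,.079)]
H=cv2.getPerspectiveTransform(proj(c,w).astype(np.float32),np.array([[0,0],[(x1-x0)*S,0],[(x1-x0)*S,(y1-y0)*S],[0,(y1-y0)*S]],np.float32))
im=cv2.warpPerspective(c["color"],H,((x1-x0)*S,(y1-y0)*S),flags=cv2.INTER_CUBIC)
cv2.imwrite(f"pics/{sys.argv[1]}.png",cv2.convertScaleAbs(im[:,:,::-1],alpha=1.2))
E
python3 needle.py n1
```

```text
[ 0.4425 -0.1597  0.1933] [-0.54 -2.76  2.74] [-0.584  0.257 -0.005]
```

View pics/n1.png

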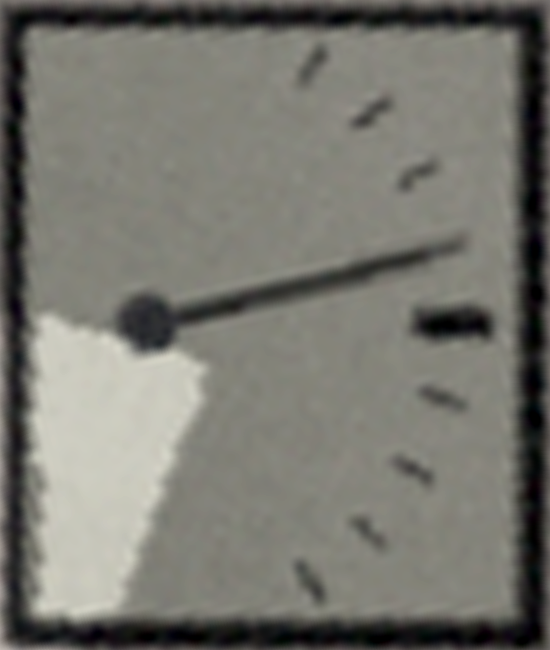

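In the rectified scale the needle runs from (148,322) to (465,240), about 14.5° above the mark at (453,322). I'll turn another 1.8 units and relax the small side force.

Request:
carry_out(rows=[[[-0.3,0,0,0,0,0.3],[-0.5,0,0,0,0,0.6],[-0.5,0.1,0,0,0,0.9],[-0.5,0.1,0,0,0,1.2],[-0.5,0.2,0,0,0,1.5],[-0.5,0.2,0,0,0,1.7],[-0.5,0.2,0,0,0,1.8],[-0.5,0.2,0,0,0,1.8],[-0.5,0.2,0,0,0,1.8]]])

```text
time: 13.85
position: [0.4426, -0.1597, 0.1932]
tool_rot: [0.778, 0.629, -0.0, -0.0]
ft_force: [-1.3, -0.7, 2.7]
grip_width: 0.0161
```

```bash
python3 needle.py n2
```

```text
[ 0.4426 -0.1597  0.1932] [-1.28 -0.67  2.69] [-0.19   0.294  0.016]
```

View pics/n2.png

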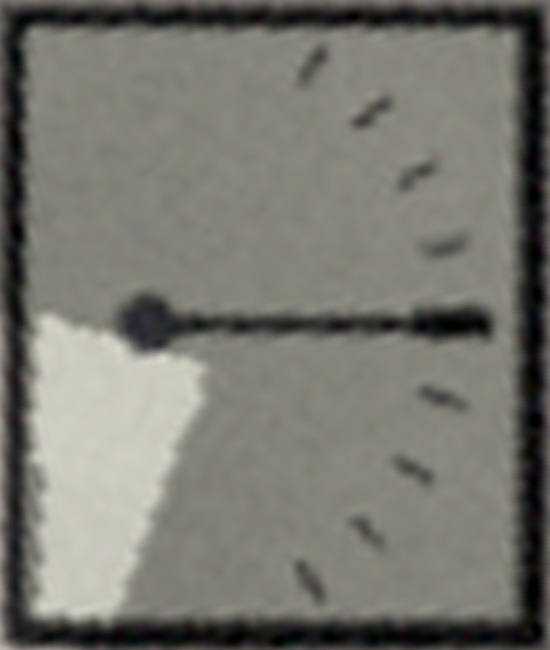

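The needle lies on the broad centre mark (y 322 for both). I'll ease the blade back a little within the play and draw it straight out.

Request:
carry_out(rows=[[[0,0,0,0,0,-0.3],[0,0,0,0,0,-0.6],[0,0,-3,0,0,-0.6],[0,0,-8,0,0,-0.6],[0,0,-15,0,0,-0.6],[0,0,-30,0,0,-0.6],[0,0,-60,0,0,-0.6],[0,0,-100,0,0,-0.6],[0,0,-108,0,0,-0.6],[0,0,-108,0,0,-0.6],[0,0,-108,0,0,-0.6]]])

```text
time: 15.0
position: [0.442, -0.1593, 0.3006]
tool_rot: [0.751, 0.661, -0.0, -0.001]
ft_force: [-0.1, -0.7, -0.9]
grip_width: 0.0159
```

```bash
python3 needle.py n3; python3 - <<'E'
from h import *
a=cv2.imread("pics/n2.png",0).astype(int);b=cv2.imread("pics/n3.png",0).astype(int)
s=np.s_[280:360,180:400]; print("needle row before/after",[np.median(np.argmin(i[s],0))+280 for i in(a,b)])
print(goal([.5813,.2171,.30],R.from_quat([.529,.849,0,0])))
E
```

```text
[ 0.442  -0.1593  0.3006] [-0.11 -0.68 -0.86] [-0.115  0.045 -0.035]
needle row before/after [np.float64(324.0), np.float64(325.0)]
(array([3.91e+02, 9.04e+01, 3.00e-01]), array([-0.02, -0.02, -4.18]))
```

The needle hasn't moved. I'm returning to above the hole at the yaw I grasped with.

Request:
carry_out(rows=[[[391,90.4,0,0,0,-0.6],[391,90.4,0,0,0,-1.2],[391,90.4,0,0,0,-2],[391,90.4,0,0,0,-3],[391,90.4,0,0,0,-4],[391,90.4,0,0,0,-4.18],[391,90.4,0,0,0,-4.18],[391,90.4,0,0,0,-4.18],[391,90.4,0,0,0,-4.18],[391,90.4,0,0,0,-4.18],[391,90.4,0,0,0,-4.18],[391,90.4,30,0,0,-4.18],[391,90.4,70,0,0,-4.18],[391,90.4,90,0,0,-4.18],[391,90.4,90,0,0,-4.18],[391,90.4,90,0,0,-4.18],[391,90.4,90,0,0,-4.18]]])

```text
time: 16.75
position: [0.5832, 0.2159, 0.2129]
tool_rot: [0.529, 0.848, 0.001, 0.001]
ft_force: [0.0, 1.1, 0.0]
grip_width: 0.0159
```

```bash
python3 - <<'E'
from h import *
o=robot.get_obs(); print(o["position"],o["ft_force"],goal([.5813,.2171,.1425],R.from_quat([.529,.849,0,0])))
E
```

```text
[0.58319108 0.21585439 0.21294954] [0.00994968 1.09102658 0.01984205] (array([ 2. , -1.4, 70.4]), array([ 0.02,  0.01, -0.01]))
```

Request:
carry_out(rows=[[[2,-1.4,0,0,0,0],[2,-1.4,0,0,0,0],[2,-1.4,0,0,0,0],[2,-1.4,10,0,0,0],[2,-1.4,15,0,0,0],[2,-1.4,18,0,0,0],[2,-1.4,21,0,0,0],[2,-1.4,24,0,0,0],[2,-1.4,24,0,0,0]]])

```text
time: 17.65
position: [0.5798, 0.2176, 0.1866]
tool_rot: [0.529, 0.849, -0.0, -0.0]
ft_force: [-0.1, -1.2, -1.1]
grip_width: 0.0158
```

Request:
carry_out(rows=[[[0,0,4,0,0,0],[0,0,8,0,0,0],[0,0,12,0,0,0],[0,0,12,0,0,0]]])

```text
time: 18.05
position: [0.5796, 0.2176, 0.1745]
tool_rot: [0.529, 0.849, -0.0, -0.001]
ft_force: [-0.3, 0.2, -0.3]
grip_width: 0.0158
```

Request:
carry_out(rows=[[[0,0,8,0,0,0],[0,0,16,0,0,0],[0,0,24,0,0,0],[0,0,28,0,0,0],[0,0,30,0,0,0],[0,0,31,0,0,0],[0,0,31.5,0,0,0],[0,0,31.5,0,0,0],[0,0,31.5,0,0,0]]])

```text
time: 18.95
position: [0.5802, 0.2177, 0.1441]
tool_rot: [0.529, 0.849, 0.0, 0.0]
ft_force: [0.3, 0.2, 0.3]
grip_width: 0.0159
```

Request:
carry_out(rows=[[[0,0,1,0,0,0],[0,0,1.8,0,0,0],[0,0,1.8,0,0,0],[0,0,1.8,0,0,0]]])

```text
time: 19.35
position: [0.5802, 0.2177, 0.1427]
tool_rot: [0.529, 0.849, 0.0, 0.0]
ft_force: [-0.9, 0.0, 5.2]
grip_width: 0.0157
```

Request:
carry_out(rows=[[[0,0,0,0,0,0],[0,0,0,0,0,0],[0,0,0,0,0,0],[0,0,0,0,0,0],[0,0,0,0,0,0],[0,0,0,0,0,0],[0,0,-20,0,0,0],[0,0,-50,0,0,0],[0,0,-100,0,0,0],[0,0,-150,0,0,0],[100,-50,-150,0,0,0],[100,-50,-150,0,0,0],[100,-50,-150,0,0,0],[100,-50,-150,0,0,0],[100,-50,-150,0,0,0]]], fingers=0.4)

```text
time: 20.85
position: [0.492, 0.2853, 0.2921]
tool_rot: [0.529, 0.849, 0.0, 0.001]
ft_force: [1.3, -0.8, -0.1]
grip_width: 0.0349
```

```bash
python3 needle.py n4; python3 - <<'E'
from h import *
import pickle
b=cv2.imread("pics/n4.png",0).astype(int); s=np.s_[280:360,180:400]; print("needle row",np.median(np.argmin(b[s],0))+280)
c=robot.camera("side"); a=pickle.load(open("side0.pkl","rb"))
f=lambda c:cv2.resize(c["color"][150:350,150:370,::-1],None,fx=1.8,fy=1.8)
cv2.imwrite("pics/end.png",np.hstack([f(a),f(c)]))
t=robot.camera("top"); P=cloud(t); Z=P[...,2]
for n,xy in(("tall",(.58,.216)),("short",(.501,.197))):
    q=P[(np.hypot(P[...,0]-xy[0],P[...,1]-xy[1])<.025)&(Z>.085)&(Z<.15)]; print(n,q.mean(0).round(4),q.max(0).round(4),np.percentile(q[:,2],75).round(4)) if len(q) else print(n,"hidden")
E
```

```text
[0.492  0.2853 0.2921] [ 1.29 -0.77 -0.07] [-0.097 -0.044 -0.025]
needle row 324.0
tall [0.5784 0.2177 0.1124] [0.5896 0.2302 0.1219] 0.1186
short [0.5016 0.1974 0.0924] [0.5096 0.2066 0.0985] 0.0946
```

View pics/end.png

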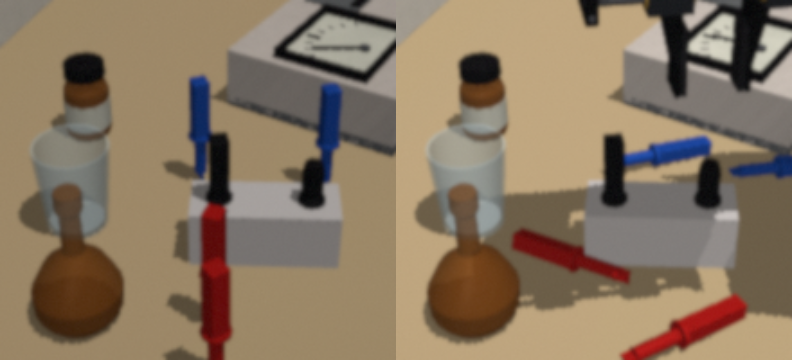

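The end picture, with before on the left and after on the right, shows the tool at (613,170) fully down in its hole. The pin tool and the glassware are unmoved. The four blue and red look-alikes now lie on the table, although no move came near them. Handing in.

```bash
python3 -c "
from rig import robot
print(robot.hand_in(), robot.get_obs()['time'])"
```

```text
the job is handed in; nothing more can be done
the job is handed in; nothing more can be done
```

I took the tool from the stand, seated its blade in the trimmer slot and turned the screw clockwise until the needle lay on the broad centre mark. Then I stood the tool back in its hole and handed the job in at about 21 s. The force readings I took at the instrument stayed below about 4 N.

**Last checks:**
- **Needle:** it was still on the mark after the blade came out and again at the end, within 1 px in the rectified picture.
- **Tool:** its handle top was back at z = 0.118, the same height as at the start, so it is fully down. The gripper is open and clear of everything.
- **Pin tool and glassware:** the measured pin tool position agrees with the start to within 1 mm. I compared the glassware only by eye in the before and after pictures, and it looked unmoved.

**One thing disagreed:** the four blue and red look-alikes stood upright in the first picture but lay on the table in the last. The arm and the carried tool passed above or beside them with no contact force noticed, so I think they toppled on their own. I did not confirm that.

I viewed 11 pictures, one over the budget of 10.

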